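Clear the brush and lay the straightedge against the carving panel

TASK

Get the wooden panel ready for marking out: first put away the brush that lies in the way, laying it flat (not dropping it) in the empty wide compartment of the tool tray, either way round. Then slide the metal straightedge across the bench, without lifting it, until its long side lies flush against the panel's near edge and spans that edge from end to end; leave everything else where it is.

Things in the scene. Friction and masses are not known exactly. Their poses are not given: they have to be found in the camera images.
- panel: wooden carving panel with a raised round pattern, clamped fast to the bench: 130 mm (its x) by 180 mm (its y), 28 mm thick; pattern to 33 mm, clamps at its far (+x) side to 54 mm. Origin: centre of its underside, on the bench. Its near edge, facing the robot, is the upright face at x = -65 mm, running along y from -90 to +90 mm.
- straightedge: loose flat aluminium bar with a scale and a dark dot at one end: 260 mm long (its y), 40 mm wide (its x), 12 mm thick, about 0.34 kg. Lies flat on the bench between robot and panel, its +x side to the panel, roughly parallel to the panel's near edge. Origin: centre of its underside. Flush, its origin is at x = -85 mm in the panel's frame.
- brush: loose flat brush, flat on the bench between straightedge and panel: 180 mm long (its x, handle end -90, bristle end +90 mm), 70 g. Wooden handle 24 mm wide, top 16 mm up, from x = -72 to +5 mm (its butt 30 mm wide); steel ferrule 44 mm wide, 18 mm high, x = +5 to +39; bristles 42 mm wide beyond. Balances near its origin, the centre of its underside.
- tray: low wooden tool tray fixed to the bench, left or right: 220 mm (its x) by 172 mm (its y), floor 4 mm thick, walls 5 mm thick and 20 mm high. Three compartments run along its x: the wide empty middle one (inside 210 x 80 mm, centred on the origin) and on each side a narrow one (36 mm) with a file or spatula. Origin: centre of its underside.
- crate: open wooden crate fixed to the bench on the other side from the tray, 220 x 170 mm, 50 mm high, holding an offcut and a tin. Origin: centre of its underside. Not needed.
- scissors: bystander, leave alone: a pair of scissors with blue handles, about 200 mm long, lying on the bench beside the panel. Origin: centre of its underside.
- wax_tin: bystander, leave alone: a round tin, 72 mm across, 50 mm high, standing in the crate. Origin: centre of its underside.
- turtle: bystander, leave alone: a carved turtle of brown clay colour, about 110 x 100 x 32 mm, on the bench beside the panel. Origin: centre of its underside.
- sanding_block: bystander, leave alone: a cork sanding block 35 x 70 x 25 mm lying on top of the panel (its underside about 33 mm over the bench). Origin: centre of its underside.
- file: bystander, leave alone: a small file with a wooden handle, 170 x 18 x 14 mm, lying in one narrow compartment of the tray. Origin: centre of its underside.
- spatula: bystander, leave alone: a modelling spatula, 160 x 22 x 12 mm, lying in the other narrow compartment of the tray. Origin: centre of its underside.
- offcut_a: bystander, leave alone: a wood offcut 120 x 45 x 25 mm in the crate. Origin: centre of its underside.
Not all that is in view belongs to the job. What is shaped like the brush but green or orange is not meant.

How it is judged:
By the outcome, as a careful person would: the job done as asked, in the order asked, and still so for the second after the job is handed in, with the robot touching nothing.
It also fails if it takes over 58 s, if anything falls off the work surface, if the arm or the gripper's body presses on something with over 40 N, if the wrist force passes 120 N, or if a joint passes its speed limit or range.

ROBOT

A 6-joint arm with a two-finger parallel gripper is mounted at the origin on the work surface. World frame = base frame: x ahead of the robot, y to its left, z up, the work surface at z = 0. Lengths are in m, angles in rad, forces in N, time in s.
With the tool pointing down it reaches from about 0.425 to 0.95 m from the base axis. Payload 3.5 kg.
Tool frame: the origin (TCP) lies on the centre line of the jaws, within the pads' length; the fingertips stand 8 mm ahead of it and the grasp point (between the pads) lies 11 mm behind it (nose_length is the distance from the TCP to the fingertips, in m); z points along the fingers, y is the line along which they close (so a half turn about z gives the same grasp; the last joint's range is limited). The gripper opens to 85 mm and grips with 20 to 120 N. Pads are 22 mm wide; open, the fingers measure 114 mm over their backs; the gripper's body (76 mm by 85 mm) begins 54 mm behind the grasp point. The pads swing forward as they close: fully open they stand 13 mm farther back than shut.
Start: joints at [-1.314, 0.286, 1.577, -0, 1.279, -0.15], TCP at [0.267, -0.62, 0.239] pointing down, gripper open.
Joint ranges: [-2.77, 2.77], [-0.9, 2.22], [0.21, 2.48], [-1.53, 4.67], [0.24, 2.81], [-2.84, 2.84]. Speed limits (rad/s): [2.79, 2.79, 3.14, 3.14, 3.14, 3.14].

INTERFACE

Orientations are given as a rotation vector (axis times angle).
In Python, from station import * gives the robot as it stands. The module is installed in compiled form; this text tells all that it offers.
- The arm moves only by the tool apply_moves, never from a script. Its arguments are lists of equal length, an entry for each row: "grip": the opening, from 0 (shut) to 1 (fully open); "delta_pos": the shift along the tool's x, y, z in mm, a list of three; "twist": the turn, a rotation vector about the tool's x, y, z in rad, a list of three. A call has 1 to 5 rows; each row shifts and turns the commanded pose from where the row before left it, along the tool's axes as they then stand; what a row does not reach is not made up. A row lasts 1/10 s, in which the tool goes at most 50 mm and 8.59 degrees, less where a joint would pass 70% of its speed; a pose out of reach is approached as far as the arm can. A call with a gripper value outside its range is refused whole. The fingers move at their own pace and stop on an object; the grip force is fixed at half the most. Time passes only in rows, so rows that do not move let the fingers close. It gives the time, the measured TCP pose, the force, the opening and the grip force at its end, in the units of the state.
- state(): the state, without advancing time (a new reading comes with each control period).
- read_camera(name): name is "side" or "top" or "wrist"; returns (picture, depth): 480x640x3 uint8, blue, green, red; 480x640 float32, m along the optical axis (not along the pixel's ray), 0 where there is no reading.
- camera_model(name): a dict with "K" (3x3 intrinsics, pixels), "k1" (the pictures are not rectified: a ray, as slopes to the right and down, at radius r is drawn at 1 + k1 r^2 times it, then the intrinsics apply), "R" (3x3) and "t" (3): a world point X has camera coordinates R X + t. Camera axes: x right, y down, z forward; pixel columns grow to the right and rows downward; lengths in m; the calibration is good to about 2 mm. A picture is of the moment at which its call begins: read the wrist's pose just before it. camera_model takes no time and is no camera call; for the wrist camera it gives the pose at the moment of the call.
- close_job(): hands the job in; it is judged then, once.
Trained networks look in the newest picture that a camera, given by its name, has taken for a name from the list of things; names that differ only in an ending like _2 or _b are one class to them, and where a whole thing is asked for, a point or a joint stands for the part that bears it (a point fixed in the world has none). Each returns a list of dicts, best first, with "score" (0 to 1); they miss things now and then, are a little off and sometimes report something else, mostly with a low value. They report only what shows in the picture. A call takes as long as a camera call. They do not tell look-alikes from the thing itself.
- outline_of(camera, thing): "region" (480x640 bool, what is visible of it) and "point" ([row, column] in pixels, amid what is visible of it).
The state is a dict: "clock": time; "qpos": joint angles; "dq": joint speeds; "joint_torque": joint torques, N m; "eef_pos": TCP position; "eef_rot": TCP orientation; "contact_force": force on the tool from outside, world axes, zero at the start; "ft_torque": the same for the moment, N m; "finger_gap": finger opening in m; "gripper_force": force on a finger pad.
Only numpy, scipy, OpenCV 4.12 (cv2) and the standard library are available. Lean on these libraries where they do the work, as an engineer would, in place of code of your own. Each camera call takes 0.05 s, during which the arm holds its last target. There are 200 camera calls.

## Working session

There is one attempt and no reset: what is moved stays moved. The work goes in short steps, Python scripts to look and compute and a tool call to move; the robot and the scene stay as the last step left them, time stands still between calls to the robot, and variables do not carry over. Pictures are saved under pics/ and viewed, at most 13 in all, crops included, and the job is handed in when it is done.

Besides the shell and the picture viewer there is one more tool, called after "Call:" by a JSON object that holds its "api" and its "payload". apply_moves: Moves the arm, as the interface text tells. Its arguments: {"type":"object","properties":{"grip":{"type":"array"},"delta_pos":{"type":"array"},"twist":{"type":"array"}},"required":["grip","delta_pos","twist"]}

```bash
mkdir -p pics; cat > h.py <<'E'
from station import *
import numpy as np, cv2
def world(name, uv, z=None, depth=None, cm=None):
    """pixels (N,2 col,row) -> world at plane z (scalar) or by depth"""
    m=cm or camera_model(name); K=np.array(m["K"]);R=np.array(m["R"]);t=np.array(m["t"])
    uv=np.asarray(uv,float).reshape(-1,2)
    d=(uv-[K[0,2],K[1,2]])/[K[0,0],K[1,1]]
    s=d.copy()
    for _ in range(20): s=d/(1+m["k1"]*(s**2).sum(1,keepdims=True))
    r=np.c_[s,np.ones(len(s))]
    c=-R.T@t; w=r@R
    lam=(z-c[2])/w[:,2] if z is not None else np.asarray(depth)
    return c+w*lam[:,None]
def pix(name,X,cm=None):
    m=cm or camera_model(name); K=np.array(m["K"])
    c=np.asarray(X,float).reshape(-1,3)@np.array(m["R"]).T+m["t"]
    s=c[:,:2]/c[:,2:]; s=s*(1+m["k1"]*(s**2).sum(1,keepdims=True))
    return s@K[:2,:2].T+K[:2,2]
E
python3 - <<'E'
from h import *
for n in("top","side"):
    im,d=read_camera(n); cv2.imwrite(f"pics/{n}0.png",im)
    if n=="top":
        for th in("brush","straightedge","panel","tray"):
            for o in outline_of(n,th)[:4]:
                r=o["region"];ys,xs=np.nonzero(r)
                box=cv2.boxPoints(cv2.minAreaRect(np.c_[xs,ys].astype(np.float32)))
                z={"brush":.01,"straightedge":.012,"panel":.028,"tray":.02}[th]
                print(th,round(o["score"],2),o["point"],len(xs),box.round().tolist(),world(n,box,z)[:,:2].round(4).tolist())
print(state())
E
```

```text
brush 0.88 [315.9, 261.2] 1107 [[213.0, 331.0], [282.0, 292.0], [291.0, 308.0], [222.0, 347.0]] [[0.3208, 0.2253], [0.4087, 0.0687], [0.3718, 0.0478], [0.2843, 0.204]]
brush 0.88 [362.5, 410.6] 1227 [[385.0, 388.0], [424.0, 319.0], [443.0, 329.0], [404.0, 398.0]] [[0.19, -0.163], [0.3427, -0.2559], [0.3177, -0.2981], [0.1652, -0.2047]]
brush 0.81 [199.4, 320.9] 1268 [[290.0, 189.0], [368.0, 189.0], [368.0, 210.0], [290.0, 210.0]] [[0.6473, 0.0485], [0.6451, -0.1339], [0.5953, -0.1326], [0.5974, 0.0487]]
straightedge 0.87 [246.7, 344.2] 1995 [[285.0, 252.0], [394.0, 222.0], [398.0, 240.0], [290.0, 270.0]] [[0.4989, 0.061], [0.5649, -0.1909], [0.5231, -0.2009], [0.4578, 0.05]]
panel 0.88 [140.6, 323.0] 4541 [[279.0, 108.0], [369.0, 97.0], [377.0, 163.0], [287.0, 174.0]] [[0.8404, 0.0735], [0.8655, -0.14], [0.7035, -0.1541], [0.6796, 0.0545]]
tray 0.9 [247.0, 473.0] 6129 [[432.0, 289.0], [443.0, 194.0], [520.0, 202.0], [509.0, 297.0]] [[0.4098, -0.274], [0.6303, -0.3069], [0.6092, -0.491], [0.3871, -0.4533]]
{'clock': 0.3, 'qpos': array([-1.31402268e+00,  2.86654057e-01,  1.57720181e+00, -3.96560640e-05,
        1.27858731e+00, -1.49995746e-01]), 'dq': array([-4.54284465e-05, -2.80258702e-03, -4.31087475e-03,  4.66874390e-04,
        4.79416363e-04,  2.11381138e-04]), 'joint_torque': array([-3.49173251e-05, -4.05355954e+01, -2.92292047e+01, -1.41738351e-04,
        3.28639799e-03,  7.07676904e-06]), 'eef_pos': array([ 0.2670237 , -0.61969411,  0.23881657]), 'eef_rot': array([-3.07600636e+00, -6.34402347e-01,  1.30816815e-04]), 'contact_force': array([ 0.41888311,  0.41199818, -1.15812655]), 'ft_torque': array([ 0.01692363, -0.04375093,  0.04095541]), 'gripper_force': 0.0, 'finger_gap': 0.0854664438943275}
```

View pics/top0.png

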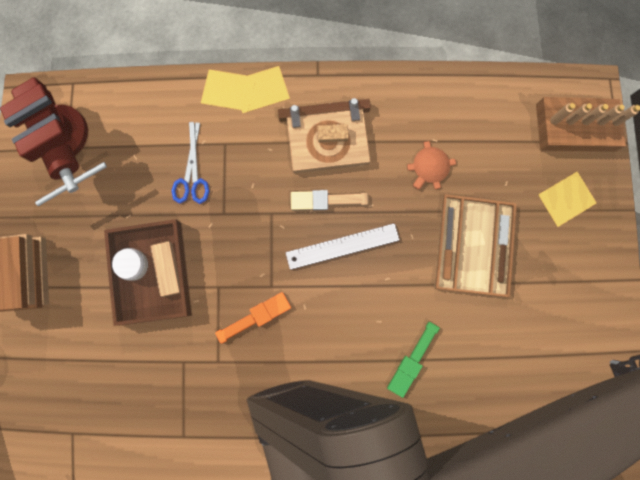

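View pics/side0.png

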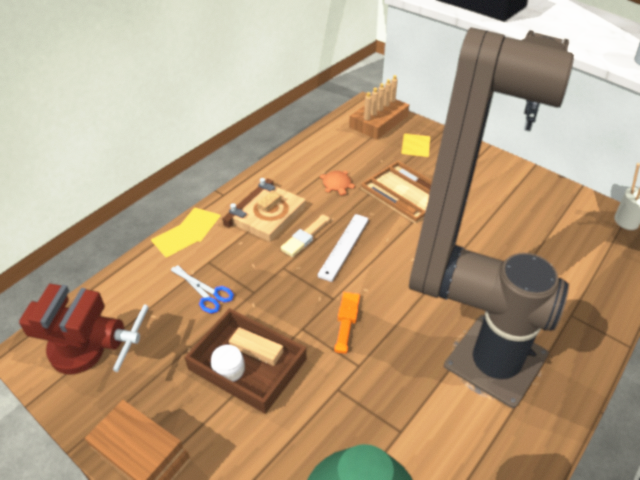

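Brush-like candidates in the top view are natural wood and bristle at (col 330, row 200), orange at (255, 317) and green at (413, 358). The natural one lies between straightedge and panel, so I choose it. The straightedge is at (344, 247), the panel at (328, 140) and the tray at (477, 247) on the right. In the side view the brush at (305, 235) agrees. I'll check it in a close crop.

```bash
python3 - <<'E'
import cv2
im=cv2.imread("pics/top0.png")[85:285,270:410]
cv2.imwrite("pics/crop.png",cv2.resize(im,None,fx=3,fy=3,interpolation=cv2.INTER_CUBIC))
E
```

```text
(no output)
```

View pics/crop.png

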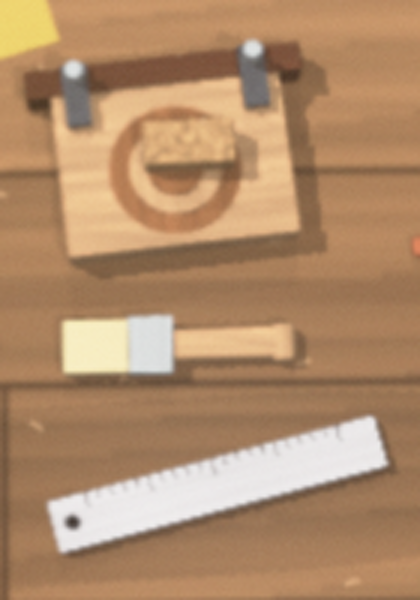

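The crop shows pale bristles at (95, 346), a steel ferrule at (150, 344) and a wooden handle running to (290, 342), so this is the real brush. I'll move above it at height.

Call:
{"api": "apply_moves", "payload": {"grip": [1, 1, 1, 1, 1], "delta_pos": [[37, -26, 0], [37, -26, 0], [37, -26, 0], [37, -26, 0], [37, -26, 0]], "twist": [[0, 0, 0], [0, 0, 0], [0, 0, 0], [0, 0, 0], [0, 0, 0]]}}

```text
clock: 0.8
eef_pos: [0.3862, -0.4257, 0.2394]
eef_rot: [3.077, 0.634, 0.0]
contact_force: [0.7, -0.2, -0.4]
finger_gap: 0.0855
gripper_force: 0.0
```

Call:
{"api": "apply_moves", "payload": {"grip": [1, 1, 1, 1, 1], "delta_pos": [[37, -26, 0], [37, -26, 0], [37, -26, 0], [37, -26, 0], [37, -26, 0]], "twist": [[0, 0, 0], [0, 0, 0], [0, 0, 0], [0, 0, 0], [0, 0, 0]]}}

```text
clock: 1.3
eef_pos: [0.5047, -0.233, 0.2396]
eef_rot: [3.076, 0.634, 0.001]
contact_force: [-0.4, -0.5, 0.1]
finger_gap: 0.0855
gripper_force: 0.0
```

Call:
{"api": "apply_moves", "payload": {"grip": [1, 1, 1, 1, 1], "delta_pos": [[37, -26, 0], [37, -26, 0], [37, -26, 0], [37, -26, 0], [0, 0, 0]], "twist": [[0, 0, 0], [0, 0, 0], [0, 0, 0], [0, 0, 0], [0, 0, -0.145]]}}

```text
clock: 1.8
eef_pos: [0.6006, -0.0761, 0.2394]
eef_rot: [-3.018, -0.868, -0.002]
contact_force: [-0.5, -0.7, 0.4]
finger_gap: 0.0857
gripper_force: 0.0
```

Call:
{"api": "apply_moves", "payload": {"grip": [1, 1, 1, 1, 1], "delta_pos": [[0, 0, 0], [0, 0, 0], [0, 0, 0], [0, 0, 0], [0, 0, 0]], "twist": [[0, 0, -0.145], [0, 0, -0.145], [0, 0, -0.145], [0, 0, -0.145], [0, 0, -0.145]]}}

```text
clock: 2.3
eef_pos: [0.5988, -0.0806, 0.2393]
eef_rot: [-2.517, -1.88, 0.0]
contact_force: [-0.7, -0.2, 0.7]
finger_gap: 0.0858
gripper_force: 0.0
```

Call:
{"api": "apply_moves", "payload": {"grip": [0.7, 0.7, 0.7], "delta_pos": [[0, 0, 0], [0, 0, 0], [0, 0, 0]], "twist": [[0, 0, -0.145], [0, 0, -0.145], [0, 0, 0]]}}

```text
clock: 2.6
eef_pos: [0.5987, -0.0806, 0.2393]
eef_rot: [-2.226, -2.217, 0.0]
contact_force: [-0.1, 0.3, -0.4]
finger_gap: 0.0597
gripper_force: 0.0
```

```bash
cat > w.py <<'E'
from h import *
import sys
s=state(); print(s["clock"],s["eef_pos"].round(4),s["eef_rot"].round(3),s["qpos"].round(2),s["contact_force"].round(1),s["finger_gap"],s["gripper_force"])
cm=camera_model("wrist"); im,d=read_camera("wrist"); cv2.imwrite(f"pics/{sys.argv[1]}.png",im)
Z={"brush":.016,"straightedge":.012,"panel":.028,"tray":.02}
for th in sys.argv[2:]:
    for o in outline_of("wrist",th)[:2]:
        ys,xs=np.nonzero(o["region"]); z=Z[th]
        p=world("wrist",np.c_[xs,ys],z,cm=cm)[:,:2]
        c,wh,a=cv2.minAreaRect((p*1000).astype(np.float32))
        print(th,round(o["score"],2),len(xs),"touch",xs.min()<2,xs.max()>637,ys.min()<2,ys.max()>477,"c",np.round(c,1),"wh",np.round(wh,1),"ang",round(a,1), cv2.boxPoints((c,wh,a)).round().tolist())
E
python3 w.py w1 brush panel straightedge
```

```text
2.6 [ 0.5987 -0.0806  0.2393] [-2.226 -2.217  0.   ] [-0.3   0.13  1.76  0.    1.25 -0.3 ] [-0.1  0.3 -0.4] 0.05972630362284991 0.0
brush 0.84 6013 touch False False False False c [620.4 -42.3] wh [ 43.8 179.1] ang 1.4 [[596.0, 47.0], [601.0, -132.0], [644.0, -131.0], [640.0, 48.0]]
brush 0.83 3904 touch False False True False c [375.5  87.8] wh [50.6 77.6] ang 27.6 [[335.0, 111.0], [371.0, 42.0], [416.0, 65.0], [380.0, 134.0]]
panel 0.6 28790 touch False False False False c [777.1 -38.5] wh [176.7 221.3] ang 6.0 [[678.0, 62.0], [701.0, -158.0], [877.0, -139.0], [853.0, 81.0]]
straightedge 0.87 9680 touch False False False False c [512.5 -70.1] wh [ 43.1 260.1] ang 14.2 [[460.0, 51.0], [524.0, -201.0], [565.0, -191.0], [501.0, 61.0]]
```

View pics/w1.png

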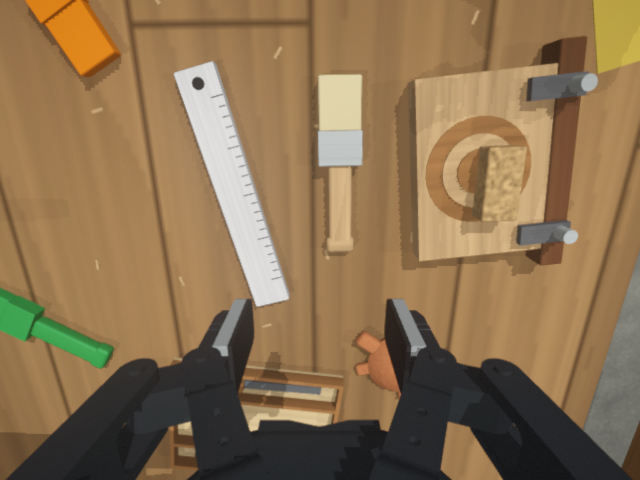

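The wrist view confirms it: brush at (340, 160) with the handle toward (340, 245), straightedge at (230, 185), panel near edge along column 417. I'll descend onto the handle just behind the ferrule.

Call:
{"api": "apply_moves", "payload": {"grip": [0.7, 0.7, 0.7, 0.7, 0.7], "delta_pos": [[24.5, 21.5, 0], [0, 0, 48], [0, 0, 48], [0, 0, 48], [0, 0, 40]], "twist": [[0, 0, -0.03], [0, 0, 0], [0, 0, 0], [0, 0, 0], [0, 0, 0]]}}

```text
clock: 3.3
eef_pos: [0.6194, -0.0559, 0.0526]
eef_rot: [-2.193, -2.247, 0.001]
contact_force: [0.6, -0.4, 0.3]
finger_gap: 0.0598
gripper_force: 0.0
```

Call:
{"api": "apply_moves", "payload": {"grip": [0.7, 0.7, 0.7], "delta_pos": [[0, 0, 24], [0, 0, 0], [0, 0, 0]], "twist": [[0, 0, 0], [0, 0, 0], [0, 0, 0]]}}

```text
clock: 3.6
eef_pos: [0.6207, -0.0563, 0.0317]
eef_rot: [2.193, 2.249, 0.0]
contact_force: [0.2, 0.0, -0.0]
finger_gap: 0.0595
gripper_force: 0.0
```

```bash
python3 w.py w2 brush; python3 - <<'E'
from h import *
# tray & panel from the w1 pose picture / top picture
import cv2
print("tray corners px in top ->", world("top",[[432,289],[443,194],[520,202],[509,297]],.02)[:,:2].round(4).tolist())
E
```

```text
3.6 [ 0.6207 -0.0563  0.0317] [2.193 2.249 0.   ] [-0.25  0.42  1.82  0.    0.9  -0.28] [ 0.2  0.  -0. ] 0.059505049329491855 0.0
brush 0.82 26768 touch False False False False c [620.6 -41.5] wh [ 45.1 177.5] ang 1.5 [[596.0, 47.0], [600.0, -131.0], [646.0, -130.0], [641.0, 48.0]]
tray corners px in top -> [[0.4098, -0.2735], [0.6295, -0.308], [0.6092, -0.4917], [0.388, -0.4523]]
```

Call:
{"api": "apply_moves", "payload": {"grip": [0.7, 0.7, 0.1, 0.1, 0.1], "delta_pos": [[0, 0, 20.5], [0, 0, 0], [0, 0, 0], [0, 0, 0], [0, 0, 0]], "twist": [[0, 0, 0], [0, 0, 0], [0, 0, 0], [0, 0, 0], [0, 0, 0]]}}

```text
clock: 4.2
eef_pos: [0.6218, -0.0565, 0.0129]
eef_rot: [2.191, 2.248, 0.003]
contact_force: [0.4, -0.1, -0.9]
finger_gap: 0.0224
gripper_force: 61.2
```

Call:
{"api": "apply_moves", "payload": {"grip": [0.1, 0.1, 0.1, 0.1], "delta_pos": [[0, 0, 0], [0, 0, 0], [0, 0, 0], [0, 0, -10]], "twist": [[0, 0, 0], [0, 0, 0], [0, 0, 0], [0, 0, 0]]}}

```text
clock: 4.6
eef_pos: [0.6195, -0.056, 0.0201]
eef_rot: [-2.191, -2.249, 0.002]
contact_force: [0.5, -0.2, -1.0]
finger_gap: 0.0219
gripper_force: 61.3
```

Brush gripped (22 mm gap, 61 N). I'll lift and carry it over the tray.

Call:
{"api": "apply_moves", "payload": {"grip": [0.1, 0.1, 0.1, 0.1, 0.1], "delta_pos": [[0, 0, -30], [0, 0, -40], [0, 0, -40], [0, 0, -20], [-40, -13, 0]], "twist": [[0, 0, 0], [0, 0, 0], [0, 0, 0], [0, 0, 0], [0, 0, 0]]}}

```text
clock: 5.1
eef_pos: [0.6116, -0.0943, 0.1563]
eef_rot: [2.181, 2.251, 0.009]
contact_force: [0.8, -0.3, -0.9]
finger_gap: 0.0224
gripper_force: 61.3
```

Call:
{"api": "apply_moves", "payload": {"grip": [0.1, 0.1, 0.1, 0.1, 0.1], "delta_pos": [[-40, -13, 0], [-40, -13, 0], [-40, -13, 0], [-40, -13, 0], [-40, -13, 0]], "twist": [[0, 0, 0], [0, 0, 0], [0, 0, 0], [0, 0, 0], [0, 0, 0]]}}

```text
clock: 5.6
eef_pos: [0.5476, -0.2994, 0.1509]
eef_rot: [-2.192, -2.25, 0.0]
contact_force: [0.3, 0.9, -0.6]
finger_gap: 0.0222
gripper_force: 61.3
```

Call:
{"api": "apply_moves", "payload": {"grip": [0.1, 0.1, 0.1, 0.1, 0.1], "delta_pos": [[-40, -13, 0], [-40, -13, 0], [0, 0, 0], [0, 0, 0], [0, 0, 0]], "twist": [[0, 0, 0], [0, 0, 0], [0, 0, -0.138], [0, 0, -0.138], [0, 0, -0.138]]}}

```text
clock: 6.1
eef_pos: [0.524, -0.3791, 0.1506]
eef_rot: [-1.677, -2.656, -0.001]
contact_force: [-0.1, 1.1, 0.5]
finger_gap: 0.0222
gripper_force: 61.3
```

Call:
{"api": "apply_moves", "payload": {"grip": [0.1, 0.1, 0.1, 0.1, 0.1], "delta_pos": [[0, 0, 0], [0, 0, 0], [0, 0, 0], [0, 0, 0], [0, 0, 0]], "twist": [[0, 0, -0.138], [0, 0, -0.138], [0, 0, -0.138], [0, 0, -0.138], [0, 0, -0.138]]}}

```text
clock: 6.6
eef_pos: [0.5244, -0.3785, 0.1507]
eef_rot: [-0.678, -3.067, -0.001]
contact_force: [0.5, 0.1, -0.0]
finger_gap: 0.0219
gripper_force: 61.3
```

Call:
{"api": "apply_moves", "payload": {"grip": [0.1, 0.1, 0.1, 0.1], "delta_pos": [[0, 0, 0], [0, 0, 0], [0, 0, 0], [0, 0, 0]], "twist": [[0, 0, -0.138], [0, 0, -0.138], [0, 0, 0], [0, 0, 0]]}}

```text
clock: 7.0
eef_pos: [0.5246, -0.3786, 0.1507]
eef_rot: [-0.263, -3.13, -0.001]
contact_force: [-0.6, 0.6, 0.1]
finger_gap: 0.0222
gripper_force: 61.3
```

```bash
python3 w.py w3 brush tray
```

```text
7.0 [ 0.5246 -0.3786  0.1507] [-2.63e-01 -3.13e+00 -1.00e-03] [-0.78  0.31  1.72  0.    1.12 -2.18] [-0.6  0.6  0.1] 0.022189138490277274 61.27548694610596
brush 0.68 32130 touch False False False False c [ 566.  -384.1] wh [ 91.6 330.8] ang 81.0 [[395.0, -403.0], [722.0, -455.0], [736.0, -365.0], [410.0, -313.0]]
tray 0.95 21971 touch False False False False c [ 508.9 -381.5] wh [173.  220.9] ang 82.6 [[388.0, -453.0], [607.0, -481.0], [630.0, -310.0], [410.0, -282.0]]
```

View pics/w3.png

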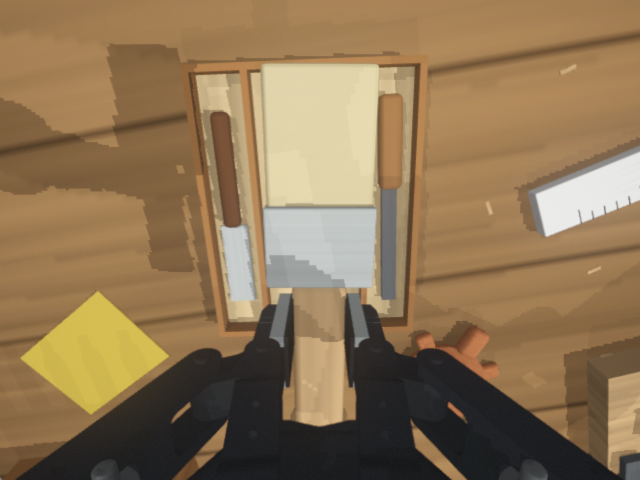

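The brush hangs over the middle compartment: spatula on the left at (230, 200), file on the right at (390, 200). The tray outline fits 221×173 mm at (509, -381.5), yaw -7.4°. I'll trim and lower.

Call:
{"api": "apply_moves", "payload": {"grip": [0.1, 0.1, 0.1, 0.1, 0.1], "delta_pos": [[1, -5, 0], [0, 0, 35], [0, 0, 35], [0, 0, 30], [0, 0, 18]], "twist": [[0, 0, -0.038], [0, 0, 0], [0, 0, 0], [0, 0, 0], [0, 0, 0]]}}

```text
clock: 7.65
eef_pos: [0.5216, -0.3823, 0.0298]
eef_rot: [-0.2, -3.132, -0.005]
contact_force: [0.6, 0.5, -1.0]
finger_gap: 0.0222
gripper_force: 61.3
```

Call:
{"api": "apply_moves", "payload": {"grip": [0.1, 0.1], "delta_pos": [[0, 0, 0], [0, 0, 0]], "twist": [[0, 0, 0], [0, 0, 0]]}}

```text
clock: 7.85
eef_pos: [0.5234, -0.3841, 0.0336]
eef_rot: [0.2, 3.134, -0.001]
contact_force: [0.2, -0.5, 1.1]
finger_gap: 0.022
gripper_force: 61.3
```

Call:
{"api": "apply_moves", "payload": {"grip": [0.1, 0.1, 0.1, 0.1, 0.1], "delta_pos": [[0, 0, 6], [0, 0, 4], [0, 0, 2], [0, 0, 1], [0, 0, 0]], "twist": [[0, 0, 0], [0, 0, 0], [0, 0, 0], [0, 0, 0], [0, 0, 0]]}}

```text
clock: 8.35
eef_pos: [0.5229, -0.3836, 0.0198]
eef_rot: [-0.199, -3.135, -0.0]
contact_force: [0.2, -0.6, -1.8]
finger_gap: 0.0222
gripper_force: 61.3
```

Call:
{"api": "apply_moves", "payload": {"grip": [0.1, 0.1, 0.1, 0.1], "delta_pos": [[0, 0, 2], [0, 0, 1], [0, 0, 0], [0, 0, 0]], "twist": [[0, 0, 0], [0, 0, 0], [0, 0, 0], [0, 0, 0]]}}

```text
clock: 8.75
eef_pos: [0.523, -0.3836, 0.0168]
eef_rot: [0.199, 3.135, 0.0]
contact_force: [-0.5, -0.0, -0.3]
finger_gap: 0.0222
gripper_force: 61.3
```

Call:
{"api": "apply_moves", "payload": {"grip": [0.1, 0.1, 0.1], "delta_pos": [[0, 0, 1], [0, 0, 0], [0, 0, 0]], "twist": [[0, 0, 0], [0, 0, 0], [0, 0, 0]]}}

```text
clock: 9.05
eef_pos: [0.523, -0.3836, 0.0167]
eef_rot: [-0.199, -3.135, -0.0]
contact_force: [-2.5, 2.0, 5.6]
finger_gap: 0.022
gripper_force: 61.9
```

The brush rests on the tray floor (5.6 N). I'll release it gently with a small opening, rise, and look.

Call:
{"api": "apply_moves", "payload": {"grip": [0.44, 0.44, 0.44, 0.44], "delta_pos": [[0, 0, 0], [0, 0, 0], [0, 0, 0], [0, 0, 0]], "twist": [[0, 0, 0], [0, 0, 0], [0, 0, 0], [0, 0, 0]]}}

```text
clock: 9.45
eef_pos: [0.5229, -0.3835, 0.0155]
eef_rot: [-0.199, -3.135, -0.0]
contact_force: [0.1, -1.0, 0.2]
finger_gap: 0.0375
gripper_force: 0.0
```

Call:
{"api": "apply_moves", "payload": {"grip": [0.44, 0.44, 0.44, 0.44, 0.44], "delta_pos": [[0, 0, -20], [0, 0, -45], [0, 0, -45], [0, 0, -45], [0, 0, -45]], "twist": [[0, 0, 0], [0, 0, 0], [0, 0, 0], [0, 0, 0], [0, 0, 0]]}}

```text
clock: 9.95
eef_pos: [0.5228, -0.3834, 0.2174]
eef_rot: [0.199, 3.135, 0.0]
contact_force: [0.1, -0.7, -0.1]
finger_gap: 0.0378
gripper_force: 0.0
```

```bash
python3 w.py w4 brush tray; python3 - <<'E'
from h import *
im,d=read_camera("top")
Z={"straightedge":.012,"panel":.028}
for th in Z:
    for o in outline_of("top",th)[:1]:
        ys,xs=np.nonzero(o["region"]);p=world("top",np.c_[xs,ys],Z[th])[:,:2]
        print(th,cv2.minAreaRect((p*1000).astype(np.float32)))
cv2.imwrite("pics/top4.png",im)
E
```

```text
9.95 [ 0.5228 -0.3834  0.2174] [0.199 3.135 0.   ] [-0.79  0.25  1.67  0.    1.23 -2.23] [ 0.1 -0.7 -0.1] 0.03779028678749494 0.0
brush 0.8 6440 touch False False False False c [ 510.8 -381.2] wh [ 45.  181.3] ang 83.0 [[418.0, -392.0], [598.0, -415.0], [604.0, -370.0], [424.0, -348.0]]
tray 0.78 28676 touch False False False False c [ 508.8 -381.6] wh [174.7 222.5] ang 82.5 [[387.0, -454.0], [608.0, -483.0], [631.0, -310.0], [410.0, -280.0]]
straightedge ((511.68475341796875, -69.17655944824219), (42.779029846191406, 263.1432800292969), 14.529502868652344)
panel ((773.1522827148438, -40.763519287109375), (169.61021423339844, 219.80007934570312), 6.302243709564209)
```

View pics/w4.png

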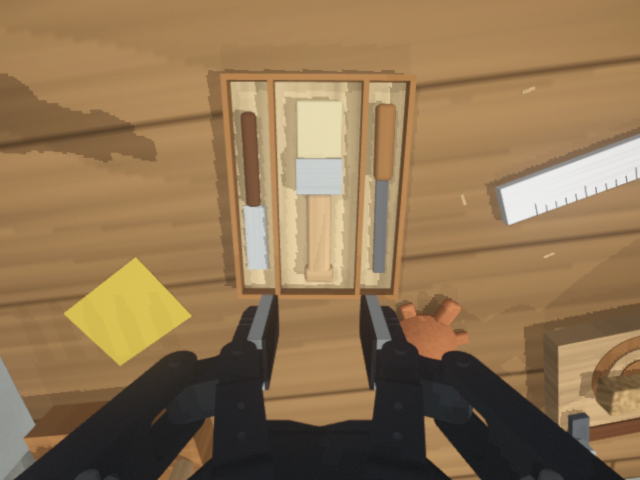

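The brush lies flat in the middle compartment, bristles at (320, 128) and handle end at (318, 275), touching no walls. Next I'll move behind the straightedge with the camera facing the panel and measure both.

Call:
{"api": "apply_moves", "payload": {"grip": [0.7, 0.7, 0.7, 0.7, 0.7], "delta_pos": [[11, 41.5, 0], [11, 41.5, 0], [11, 41.5, 0], [11, 41.5, 0], [11, 41.5, 0]], "twist": [[0, 0, 0], [0, 0, 0], [0, 0, 0], [0, 0, 0], [0, 0, 0]]}}

```text
clock: 10.75
eef_pos: [0.493, -0.1686, 0.2131]
eef_rot: [-0.2, -3.131, -0.004]
contact_force: [-0.9, 0.4, 0.2]
finger_gap: 0.0596
gripper_force: 0.0
```

Call:
{"api": "apply_moves", "payload": {"grip": [0.7, 0.7, 0.7, 0.7, 0.7], "delta_pos": [[11, 41.5, 0], [11, 41.5, 0], [0, 0, 0], [0, 0, 0], [0, 0, 0]], "twist": [[0, 0, 0], [0, 0, 0], [0, 0, 0.145], [0, 0, 0.145], [0, 0, 0.145]]}}

```text
clock: 11.25
eef_pos: [0.4821, -0.0846, 0.2133]
eef_rot: [-0.877, -3.012, -0.001]
contact_force: [-0.9, 0.4, -0.7]
finger_gap: 0.0599
gripper_force: 0.0
```

Call:
{"api": "apply_moves", "payload": {"grip": [0.7, 0.7, 0.7, 0.7, 0.7], "delta_pos": [[0, 0, 0], [0, 0, 0], [0, 0, 0], [0, 0, 0], [0, 0, 0]], "twist": [[0, 0, 0.145], [0, 0, 0.145], [0, 0, 0.145], [0, 0, 0.145], [0, 0, 0.145]]}}

```text
clock: 11.75
eef_pos: [0.4821, -0.0852, 0.2132]
eef_rot: [-1.889, -2.504, 0.002]
contact_force: [-0.5, 0.5, -0.1]
finger_gap: 0.0598
gripper_force: 0.0
```

Call:
{"api": "apply_moves", "payload": {"grip": [0.7, 0.7, 0.7, 0.7, 0.7], "delta_pos": [[0, 0, 0], [0, 0, 0], [0, 0, 0], [0, 0, 0], [0, 0, 0]], "twist": [[0, 0, 0.145], [0, 0, 0.145], [0, 0, 0.145], [0, 0, 0.145], [0, 0, 0.145]]}}

```text
clock: 12.25
eef_pos: [0.4821, -0.0852, 0.2132]
eef_rot: [-2.655, -1.672, 0.004]
contact_force: [-0.7, 0.1, -1.2]
finger_gap: 0.0602
gripper_force: 0.0
```

Call:
{"api": "apply_moves", "payload": {"grip": [0.7, 0.7, 0.7, 0.7, 0.7], "delta_pos": [[0, 0, 0], [0, 0, 0], [0, 0, 0], [0, 0, 0], [0, 0, 0]], "twist": [[0, 0, 0.145], [0, 0, 0.145], [0, 0, 0.145], [0, 0, 0.145], [0, 0, 0.145]]}}

```text
clock: 12.75
eef_pos: [0.4821, -0.0852, 0.2132]
eef_rot: [-3.077, -0.622, 0.006]
contact_force: [0.0, -0.3, -0.9]
finger_gap: 0.0597
gripper_force: 0.0
```

Call:
{"api": "apply_moves", "payload": {"grip": [0.7, 0.7, 0.7], "delta_pos": [[0, 0, 0], [0, 0, 0], [0, 0, 0]], "twist": [[0, 0, 0.145], [0, 0, 0], [0, 0, 0]]}}

```text
clock: 13.05
eef_pos: [0.4826, -0.0854, 0.2142]
eef_rot: [-3.113, -0.411, 0.004]
contact_force: [-0.5, 0.0, 0.4]
finger_gap: 0.0597
gripper_force: 0.0
```

```bash
python3 w.py w5 straightedge panel; python3 - <<'E'
from h import *
cm=camera_model("wrist"); print("cam",(-np.array(cm["R"]).T@cm["t"]).round(3))
E
```

```text
13.05 [ 0.4826 -0.0854  0.2142] [-3.113 -0.411  0.004] [-0.38 -0.1   2.04  0.    1.21  0.93] [-0.5  0.   0.4] 0.05968183351848421 0.0
straightedge 0.73 11544 touch False False False False c [512.6 -70.7] wh [ 43.7 260.5] ang 14.5 [[459.0, 50.0], [524.0, -202.0], [566.0, -191.0], [501.0, 61.0]]
cam [ 0.564 -0.063  0.351]
```

View pics/w5.png

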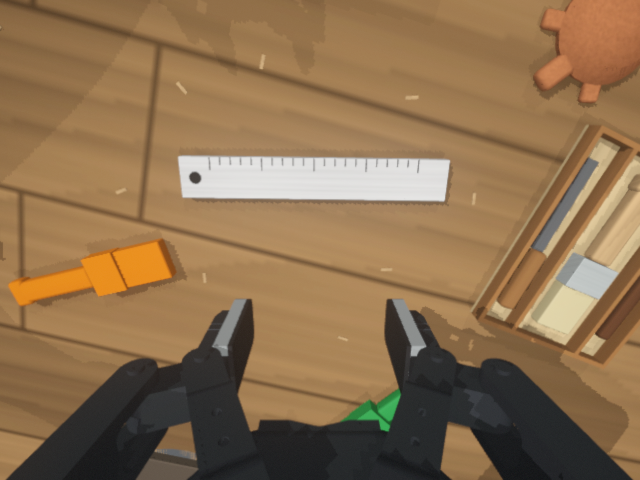

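The straightedge is at (315, 180), parallel to the jaw line, and the panel is out of view above. I'll descend behind it.

Call:
{"api": "apply_moves", "payload": {"grip": [0.7, 0.7, 0.7, 0.7, 0.7], "delta_pos": [[-13, -7, 0], [0, 0, 48], [0, 0, 48], [0, 0, 48], [0, 0, 40]], "twist": [[0, 0, 0.01], [0, 0, 0], [0, 0, 0], [0, 0, 0], [0, 0, 0]]}}

```text
clock: 13.7
eef_pos: [0.4681, -0.0819, 0.0296]
eef_rot: [-3.116, -0.393, 0.001]
contact_force: [0.9, 0.1, -0.8]
finger_gap: 0.06
gripper_force: 0.0
```

Call:
{"api": "apply_moves", "payload": {"grip": [0.7, 0.7, 0.7, 0.7], "delta_pos": [[0, 0, 15], [0, 0, 0], [0, 0, 0], [0, 0, 0]], "twist": [[0, 0, 0], [0, 0, 0], [0, 0, 0], [0, 0, 0]]}}

```text
clock: 14.1
eef_pos: [0.4704, -0.0828, 0.0185]
eef_rot: [3.115, 0.392, 0.005]
contact_force: [0.7, -0.6, 0.6]
finger_gap: 0.0592
gripper_force: 0.0
```

```bash
python3 w.py w6 straightedge panel;  python3 - <<'E'
from h import *
# panel near edge: outlines in top + side, fit line to near border at z=.028
for n in("top","wrist"):
    im,d=read_camera(n)
    for o in outline_of(n,"panel")[:1]:
        r=o["region"].astype(np.uint8); ys,xs=np.nonzero(r)
        p=world(n,np.c_[xs,ys],.028)[:,:2]
        cols=np.round(p[:,1]/.004); near=[]
        for c in np.unique(cols):
            q=p[cols==c]; near.append(q[q[:,0].argmin()])
        near=np.array(near); ok=(near[:,1]>-.12)&(near[:,1]<.03); f=np.polyfit(near[ok,1],near[ok,0],1)
        print(n,o["score"],"x=%.4f%+.4f*y"%(f[1],f[0]),"yaw",np.degrees(np.arctan(-f[0])),"resid",(near[ok,0]-np.polyval(f,near[ok,1])).std(),"yrange",p[p[:,0]<.72][:,1].min(),p[p[:,0]<.72][:,1].max())
E
```

```text
14.1 [ 0.4704 -0.0828  0.0185] [3.115 0.392 0.005] [-0.39  0.17  2.18 -0.    0.79  0.93] [ 0.7 -0.6  0.6] 0.059237029950622605 0.0
straightedge 0.79 56854 touch False False False False c [512.1 -70.5] wh [ 42.5 261.5] ang 14.4 [[459.0, 51.0], [524.0, -202.0], [565.0, -192.0], [500.0, 61.0]]
top 0.62 x=0.6869-0.1042*y yaw 5.948094222475558 resid 0.0009411917996079005 yrange -0.13429803451961647 0.04504488830308653
```

Near edge found: x ≈ 0.687 - 0.104·y, yaw ≈ 6°, mid-edge at y ≈ -0.045. I'll lower the two fingers behind the bar and push, turning by 8.4° on the way.

Call:
{"api": "apply_moves", "payload": {"grip": [0.7, 0.7, 0.7, 0.7], "delta_pos": [[0, 0, 8], [0, 0, 4], [0, 0, 0], [0, 0, 0]], "twist": [[0, 0, 0], [0, 0, 0], [0, 0, 0], [0, 0, 0]]}}

```text
clock: 14.85
eef_pos: [0.4686, -0.0821, 0.0044]
eef_rot: [-3.117, -0.391, 0.001]
contact_force: [-0.2, 0.1, -1.1]
finger_gap: 0.06
gripper_force: 0.0
```

Call:
{"api": "apply_moves", "payload": {"grip": [0.7, 0.7, 0.7, 0.7, 0.7], "delta_pos": [[6, 0, 0], [6, 0, 0], [8, 0, 0], [10, 0, 0], [10, 0, 0]], "twist": [[0, 0, 0], [0, 0, 0], [0, 0, 0], [0, 0, 0.01], [0, 0, 0.01]]}}

```text
clock: 15.35
eef_pos: [0.5084, -0.0722, 0.0048]
eef_rot: [-3.121, -0.359, 0.001]
contact_force: [-3.1, -1.5, 1.0]
finger_gap: 0.0599
gripper_force: 1.4
```

```bash
python3 w.py w7 straightedge
```

```text
15.35 [ 0.5084 -0.0722  0.0048] [-3.121e+00 -3.590e-01  1.000e-03] [-0.34  0.26  2.1  -0.    0.78  1.  ] [-3.1 -1.5  1. ] 0.05991947528752296 1.358565241098404
straightedge 0.68 62455 touch True True False False c [540.  -64.1] wh [ 42.3 261. ] ang 13.3 [[489.0, 58.0], [549.0, -196.0], [591.0, -186.0], [531.0, 68.0]]
```

View pics/w7.png

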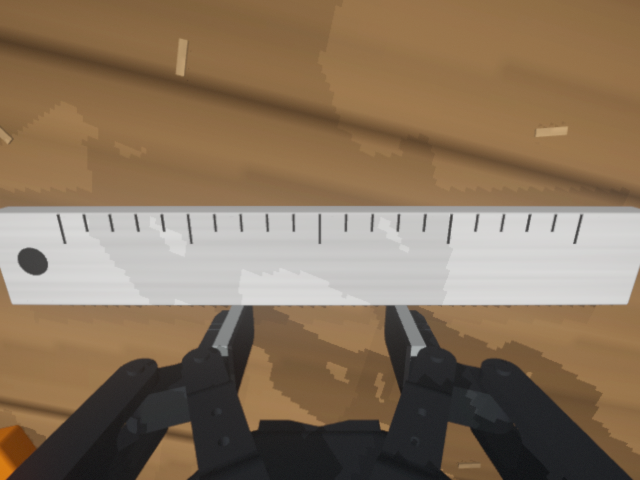

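The fingers sit at (245, 310) and (393, 310) against the bar's near side, which stays parallel; the push works (3 N). I'll continue.

Call:
{"api": "apply_moves", "payload": {"grip": [0.7, 0.7, 0.7, 0.7, 0.7], "delta_pos": [[11, 0, 0], [11, 0, 0], [11, 0, 0], [11, 0, 0], [11, 0, 0]], "twist": [[0, 0, 0.012], [0, 0, 0.012], [0, 0, 0.012], [0, 0, 0.012], [0, 0, 0.012]]}}

```text
clock: 15.95
eef_pos: [0.5625, -0.0609, 0.0046]
eef_rot: [-3.13, -0.265, 0.0]
contact_force: [-1.0, 0.7, -0.7]
finger_gap: 0.0597
gripper_force: 0.5
```

Call:
{"api": "apply_moves", "payload": {"grip": [0.7, 0.7, 0.7, 0.7, 0.7], "delta_pos": [[11, 0, 0], [11, 0, 0], [11, 0, 0], [11, 0, 0], [5, 0, 0]], "twist": [[0, 0, 0.012], [0, 0, 0.012], [0, 0, 0.012], [0, 0, 0.012], [0, 0, 0.012]]}}

```text
clock: 16.45
eef_pos: [0.6114, -0.0539, 0.0051]
eef_rot: [3.137, 0.171, 0.001]
contact_force: [-2.6, -0.9, 1.3]
finger_gap: 0.0598
gripper_force: 1.2
```

```bash
python3 w.py w8 straightedge panel
```

```text
16.45 [ 0.6114 -0.0539  0.0051] [3.137e+00 1.710e-01 1.000e-03] [-0.25  0.44  1.85  0.    0.85  1.21] [-2.6 -0.9  1.3] 0.05984550766303182 1.1760768070234917
straightedge 0.74 62021 touch True True False False c [643.5 -49.4] wh [ 42.8 261. ] ang 6.3 [[608.0, 78.0], [637.0, -181.0], [679.0, -177.0], [650.0, 83.0]]
panel 0.6 71587 touch False True True False c [712.1 -46.3] wh [ 32.1 182.3] ang 6.4 [[686.0, 42.0], [706.0, -139.0], [738.0, -135.0], [718.0, 46.0]]
```

View pics/w8.png

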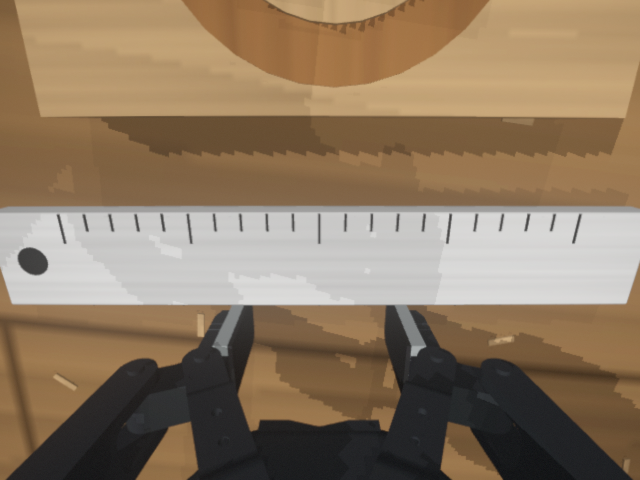

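The bar is parallel to the panel, with its far side at row 207 and the panel edge at row 117, leaving about 31 mm; it overlaps both ends. I'll advance gently until it touches.

Call:
{"api": "apply_moves", "payload": {"grip": [0.7, 0.7, 0.7, 0.7, 0.7], "delta_pos": [[9, 0, 0], [8, 0, 0], [6, 0, 0], [3, 0, 0], [2, 0, 0]], "twist": [[0, 0, 0], [0, 0, 0], [0, 0, 0], [0, 0, 0], [0, 0, 0]]}}

```text
clock: 17.1
eef_pos: [0.638, -0.0509, 0.0049]
eef_rot: [3.137, 0.173, -0.001]
contact_force: [-2.1, 0.0, 2.3]
finger_gap: 0.0599
gripper_force: 1.5
```

Call:
{"api": "apply_moves", "payload": {"grip": [0.7, 0.7], "delta_pos": [[1.5, 0, 0], [0, 0, 0]], "twist": [[0, 0, 0], [0, 0, 0]]}}

```text
clock: 17.3
eef_pos: [0.6396, -0.0507, 0.0049]
eef_rot: [3.137, 0.172, 0.001]
contact_force: [-1.5, -0.6, 0.4]
finger_gap: 0.0599
gripper_force: 0.6
```

Call:
{"api": "apply_moves", "payload": {"grip": [0.7, 0.7], "delta_pos": [[1, 0, 0], [0, 0, 0]], "twist": [[0, 0, 0], [0, 0, 0]]}}

```text
clock: 17.5
eef_pos: [0.6403, -0.0506, 0.0049]
eef_rot: [3.137, 0.172, 0.0]
contact_force: [-2.3, -1.0, 0.9]
finger_gap: 0.0601
gripper_force: 1.1
```

Call:
{"api": "apply_moves", "payload": {"grip": [0.7, 0.7], "delta_pos": [[1, 0, 0], [0, 0, 0]], "twist": [[0, 0, 0], [0, 0, 0]]}}

```text
clock: 17.7
eef_pos: [0.6414, -0.0505, 0.0049]
eef_rot: [-3.137, -0.172, -0.0]
contact_force: [-2.3, 0.3, 2.0]
finger_gap: 0.0596
gripper_force: 1.1
```

Call:
{"api": "apply_moves", "payload": {"grip": [0.7, 0.7], "delta_pos": [[1, 0, 0], [0, 0, 0]], "twist": [[0, 0, 0], [0, 0, 0]]}}

```text
clock: 17.9
eef_pos: [0.6425, -0.0504, 0.0049]
eef_rot: [3.137, 0.172, 0.001]
contact_force: [-2.8, -1.0, 0.9]
finger_gap: 0.0598
gripper_force: 1.1
```

Call:
{"api": "apply_moves", "payload": {"grip": [0.7, 0.7], "delta_pos": [[1, 0, 0], [0, 0, 0]], "twist": [[0, 0, 0], [0, 0, 0]]}}

```text
clock: 18.1
eef_pos: [0.6435, -0.0503, 0.0049]
eef_rot: [3.137, 0.172, 0.001]
contact_force: [-2.3, 0.3, 1.7]
finger_gap: 0.0599
gripper_force: 1.1
```

Call:
{"api": "apply_moves", "payload": {"grip": [0.7, 0.7], "delta_pos": [[1, 0, 0], [0, 0, 0]], "twist": [[0, 0, 0], [0, 0, 0]]}}

```text
clock: 18.3
eef_pos: [0.6445, -0.0502, 0.0048]
eef_rot: [3.137, 0.172, 0.001]
contact_force: [-2.4, -0.8, 1.0]
finger_gap: 0.0599
gripper_force: 1.1
```

Call:
{"api": "apply_moves", "payload": {"grip": [0.7, 0.7], "delta_pos": [[1, 0, 0], [0, 0, 0]], "twist": [[0, 0, 0], [0, 0, 0]]}}

```text
clock: 18.5
eef_pos: [0.6453, -0.05, 0.0048]
eef_rot: [-3.137, -0.172, 0.0]
contact_force: [-3.9, -0.9, 1.5]
finger_gap: 0.0596
gripper_force: 1.5
```

Call:
{"api": "apply_moves", "payload": {"grip": [0.7, 0.7], "delta_pos": [[1, 0, 0], [0, 0, 0]], "twist": [[0, 0, 0], [0, 0, 0]]}}

```text
clock: 18.7
eef_pos: [0.6453, -0.05, 0.0048]
eef_rot: [-3.137, -0.172, 0.005]
contact_force: [-6.1, -0.5, 3.9]
finger_gap: 0.0598
gripper_force: 3.0
```

```bash
python3 w.py w9 straightedge panel
```

```text
18.7 [ 0.6453 -0.05    0.0048] [-3.137 -0.172  0.005] [-0.23  0.5   1.76 -0.    0.88  1.23] [-6.1 -0.5  3.9] 0.05979522135240346 2.992984273005277
straightedge 0.71 52892 touch True True False False c [677.2 -45.7] wh [ 42. 261.] ang 6.3 [[642.0, 82.0], [671.0, -178.0], [712.0, -173.0], [684.0, 86.0]]
panel 0.74 123101 touch False True True False c [729.2 -44.6] wh [ 65.7 182.1] ang 6.4 [[686.0, 42.0], [707.0, -139.0], [772.0, -131.0], [752.0, 50.0]]
```

View pics/w9.png

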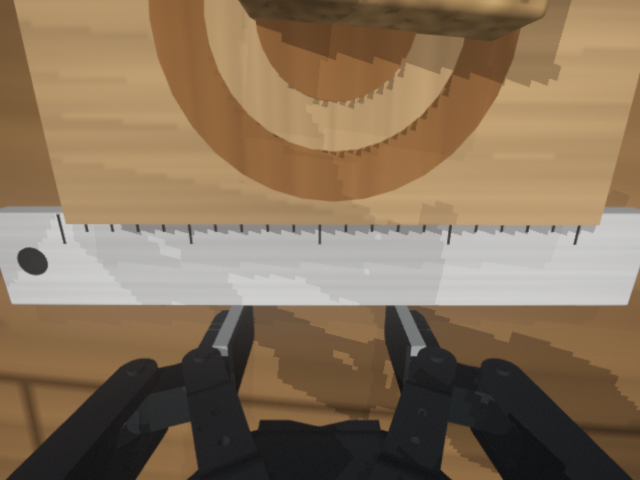

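Contact: the bar has stopped and its far side is hidden under the panel edge (row 224), overhanging both ends (columns 65 and 600). I'll press slightly to square it, back off, and rise.

Call:
{"api": "apply_moves", "payload": {"grip": [0.7, 0.7, 0.7], "delta_pos": [[1.5, 0, 0], [0, 0, 0], [0, 0, 0]], "twist": [[0, 0, 0], [0, 0, 0], [0, 0, 0]]}}

```text
clock: 19.15
eef_pos: [0.6454, -0.05, 0.0048]
eef_rot: [-3.136, -0.172, 0.011]
contact_force: [-10.6, -1.4, 6.7]
finger_gap: 0.0595
gripper_force: 5.1
```

Call:
{"api": "apply_moves", "payload": {"grip": [0.7, 0.7, 0.7, 0.7, 0.7], "delta_pos": [[-2, 0, 0], [-5, 0, 0], [-20, 0, 0], [-20, 0, 0], [0, 0, 0]], "twist": [[0, 0, 0], [0, 0, 0], [0, 0, 0], [0, 0, 0], [0, 0, 0]]}}

```text
clock: 19.65
eef_pos: [0.5993, -0.0547, 0.0041]
eef_rot: [-3.136, -0.172, 0.002]
contact_force: [1.0, -0.3, 0.1]
finger_gap: 0.0599
gripper_force: 0.0
```

Call:
{"api": "apply_moves", "payload": {"grip": [0.7, 0.7, 0.7, 0.7, 0.7], "delta_pos": [[0, 0, -40], [0, 0, -45], [0, 0, -45], [0, 0, -45], [0, 0, -45]], "twist": [[0, 0, 0], [0, 0, 0], [0, 0, 0], [0, 0, 0], [0, 0, 0]]}}

```text
clock: 20.15
eef_pos: [0.6022, -0.0549, 0.2274]
eef_rot: [3.136, 0.173, 0.005]
contact_force: [0.2, -0.3, 0.5]
finger_gap: 0.0597
gripper_force: 0.0
```

```bash
python3 w.py w10 straightedge panel; 
```

```text
20.15 [ 0.6022 -0.0549  0.2274] [3.136 0.173 0.005] [-0.26  0.14  1.77  0.    1.23  1.2 ] [ 0.2 -0.3  0.5] 0.05973706323886784 0.0
straightedge 0.78 11375 touch False False False False c [676.7 -45.5] wh [ 40.1 260.2] ang 6.3 [[642.0, 82.0], [671.0, -177.0], [711.0, -173.0], [682.0, 86.0]]
panel 0.76 19920 touch False False True False c [739.1 -43.2] wh [ 89.2 182.8] ang 6.4 [[685.0, 43.0], [705.0, -139.0], [794.0, -129.0], [773.0, 53.0]]
```

View pics/w10.png

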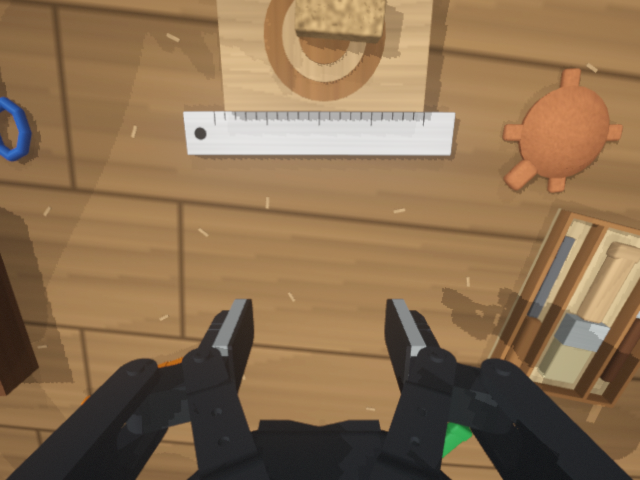

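The bar at (320, 134) lies flush along the panel's near edge (columns 225–425), past both ends; the brush is still in the tray at (595, 310). The gripper is clear, so I'll hand in.

```bash
python3 -c "
from station import *
print(close_job())"
```

```text
the job is handed in; nothing more can be done
None
```

The job is handed in: the brush lies flat in the tray's middle compartment, and the straightedge, pushed across the bench without lifting, is flush against the panel's near edge and extends past both ends.

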